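# Hang the hook cup in the pocket of the bin rim

### The arm

A 6-joint arm with a two-finger parallel gripper is mounted at the origin on the work surface. World frame = base frame: x ahead of the robot, y to its left, z up, the work surface at z = 0. Lengths are in m, angles in rad, forces in N, time in s.
With the tool pointing down it reaches from about 0.275 to 0.725 m from the base axis. Payload 5.6 kg.
Tool frame: the origin (TCP) lies on the mounting face of the last link; the fingertips stand 173 mm ahead of it and the grasp point (between the pads) lies 155 mm ahead of it; z points along the fingers, y is the line along which they close (so a half turn about z gives the same grasp; the last joint's range is limited). The gripper opens to 85 mm and grips with 20 to 120 N. Pads are 22 mm wide; open, the fingers measure 114 mm over their backs; the gripper's body (76 mm by 85 mm) begins 54 mm behind the grasp point. The pads swing forward as they close: fully open they stand 13 mm farther back than shut.
Start: joints at [1.458, 0.255, 0.108, 0, -1.424, -0.285], TCP at [0.213, 0.507, 0.405] pointing down, gripper open.
Joint ranges: [-2.95, 2.95], [-1.21, 1.97], [-1.09, 1.5], [-2.87, 1.71], [-2.94, -0.07], [-3.05, 3.05]. Speed limits (rad/s): [2.57, 2.57, 3.14, 3.14, 3.14, 3.14].

### API

Orientations are given as a rotation vector (axis times angle).
In Python, from rig import observe, camera, calibration, job_done, look_for, trace gives the robot as it stands.
- The arm moves only by the tool servo_tool, never from a script. Its arguments are lists of equal length, an entry for each row: "gripper": the opening, from -1 (shut) to 1 (fully open), so that 0 is half open; "delta_pos": the shift along the tool's x, y, z each as a share of 0.02 m, from -1 to 1, a list of three; "spin": the turn about the tool's z as a share of 5 degrees, from -1 to 1. In form: {"gripper": [gripper, ...], "delta_pos": [[dx, dy, dz], ...], "spin": [spin, ...]}. A call has 1 to 10 rows; each row shifts and turns the commanded pose from where the row before left it, along the tool's axes as they then stand; what a row does not reach is not made up. A row lasts 1/8 s, in which the tool goes at most 62.5 mm and 10.7 degrees, less where a joint would pass 70% of its speed; a pose out of reach is approached as far as the arm can. A call with a number of a shift or a turn outside -1 to 1 is refused whole. A call with a gripper value outside its range is refused whole. The fingers move at their own pace and stop on an object; "squeeze" is the grip in N (left out, the last holds). Time passes only in rows, so rows that do not move let the fingers close. It gives the time, the measured TCP pose, the force, the opening and the grip force at its end, in the units of the state.
- observe(): the state, without advancing time (a new reading comes with each control period).
- camera(name): name is "scene" or "top"; returns (picture, depth): 384x512x3 uint8, blue, green, red; 384x512 float32, m along the optical axis (not along the pixel's ray), 0 where there is no reading.
- calibration(name): a dict with "camera_matrix" (3x3 intrinsics, pixels), "rvec" (rotation vector, rad) and "tvec" (3), from world to camera coordinates, as OpenCV has them. Camera axes: x right, y down, z forward; pixel columns grow to the right and rows downward; lengths in m; the calibration is good to about 2 mm. A picture is of the moment at which its call begins. calibration takes no time and is no camera call.
- job_done(): hands the job in; it is judged then, once.
Trained networks look in the newest picture that a camera, given by its name, has taken for a name from the list of things; names that differ only in an ending like _2 or _b are one class to them, and where a whole thing is asked for, a point or a joint stands for the part that bears it (a point fixed in the world has none). Each returns a list of dicts, best first, with "conf" (0 to 1); they miss things now and then, are a little off and sometimes report something else, mostly with a low value. They report only what shows in the picture. A call takes as long as a camera call.
- look_for(camera, label): "point" ([column, row] as shares, 0 to 1, of the picture: columns of its width, rows of its height, amid what is visible of it).
- trace(camera, label): "mask" (384x512 bool, what is visible of it) and "point" ([column, row] as shares, 0 to 1, of the picture: columns of its width, rows of its height, amid what is visible of it).
The state is a dict: "time": time; "qpos": joint angles; "dq": joint speeds; "joint_torque": joint torques, N m; "position": TCP position; "tool_rot": TCP orientation; "ft_force": force on the tool from outside, world axes, zero at the start; "moment": the same for the moment, N m; "opening": finger opening in m; "finger_force": force on a finger pad.
Only numpy, scipy, OpenCV 4.12 (cv2) and the standard library are available. Lean on these libraries where they do the work, as an engineer would, in place of code of your own. Each camera call takes 0.05 s, during which the arm holds its last target. There are 200 camera calls.

### The job

Hang the hooked steel cup on the near wall of the big grey parts bin: set its hook down over the plain left part of the rim first, then work it along the rim to the right until it comes up against the raised stop of the steel saddle, and let it settle fully down into the saddle's pocket there. Feel your way gently, without forcing the cup or the bin, let go of it hanging upright, and leave everything else where it lies.

Things in the scene. Friction and masses are not known exactly. Their poses are not given: they have to be found in the camera images.
- cup: The only cup with a hook: open square sheet-steel cup, 60 x 60 mm, 60 high, about 0.18 kg (varies), standing on the bench. Origin: centre of its underside; z up, +x to the hook side. A black grip block (14 mm in x, 30 in y, 50 tall) stands on the hook's bridge: pinch its 14 mm from above. The weight hangs about 32 mm to the -x side of the grip.
- hook (a point): Lowest line, at mid width, of the rounded rib under the hook's bridge, which rests on the rim; at cup (+37, 0, +90) mm, cup axes. Hook: a strap 40 mm wide in y rises up the cup's back (rear face x = 30), a flat bridge (top z = 96) runs over in +x, a tongue comes down at x = 44 to 48 (tip at z = 68). So a slot 14 mm wide, 22 deep, open downwards.
- grip (a point): Middle of the black grip block at the height to pinch it: 36 mm above point hook, 20 mm below the block's top, 30 mm above the bridge's top. Cup axes.
- bin: Big grey steel bin of bolts, fixed to the bench, 160 (x) x 340 (y) mm, rim 120 high, walls 8 thick. Origin: centre of its underside, z up; -x is the near wall facing the robot, +y its left end. The cup hangs outside the near wall, tongue inside the bin, cup +x along bin +x. Press or knock on it with at most 45 N, even for an instant: touch down at about 10 mm/s.
- plain_rim (a point): On top of the near wall's plain left part, middle of its thickness: bin (-76, +110, +120) mm, bin axes. The rim is plain from bin y = +62 to +170 mm, and level and smooth from there rightwards (-y) to the saddle's pocket.
- stop_limit (a point): On the line of the near rim at bin (-76, -108, +120) mm: the farthest right that the saddle's stop can be. Steel saddle, firmly clamped, flush with the rim and as thick: pocket 48 mm long in y, 10 deep, at its right end a stop 16 mm above the rim. The stop's face is anywhere from here to 60 mm left of here, not measured: slide the hook right till it meets it.
- plain_cup: Bystander: a like steel cup without a hook or grip, 60 mm. Origin: centre of its underside.
- jar: Bystander: closed glass jar, 68 mm across, 85 mm high. Origin: centre of underside.
- tape_roll: Bystander: roll of tape lying flat, 100 mm across, 25 mm high. Origin: centre of underside.
- screwdriver: Bystander: screwdriver lying down, about 200 mm long. Origin near its middle.
- tape_measure: Bystander: tape measure, 65 x 35 x 60 mm high. Origin: centre of underside.
- hammer: Bystander: hammer lying down. Origin near its middle.
- offcut: Bystander: wood offcut, 140 x 60 x 20 mm. Origin: centre of underside.

How it is judged:
On the way, in this order (a step that is already met when the one before it is completed fails the run):
1. the cup is lifted clear of the bench (height (world z) of cup above 0.045 m), for 0.2 s.
2. the hook rests over the plain left part of the near rim, in contact with it (z of hook in the frame of bin between 0.116 and 0.125 m and x of hook in the frame of bin between -0.084 and -0.068 m and y of hook in the frame of bin above 0.045 m and contact force between cup and bin above 0.3 N), for 0.15 s.
At the end, for the whole second after the job is handed in: The cup hangs free and at rest by its hook over the near wall, seated in the saddle's pocket: hook's rib 110 mm above the bin's underside (within 4 mm), slot centred on the wall within 7 mm, upright within 0.12 rad, square to the wall within 0.2 rad (z of hook in the frame of bin between 0.106 and 0.114 m and x of hook in the frame of bin between -0.083 and -0.069 m and y of hook in the frame of bin between -0.098 and -0.01 m and angle between cup's own z axis and vertical below 0.12 rad and angle between the x axis of cup and the x axis of bin, either way round below 0.2 rad and contact force between cup and bin above 0.3 N and linear speed of cup below 0.02 m/s and angular speed of cup below 0.2 rad/s); the robot touches nothing.
It fails at once if the cup is forced hard against the bin (over 45 N) (contact force between cup and bin above 45 N).
It fails at once if the robot presses on the bin (over 45 N) (contact force between the arm and bin above 45 N).
It fails at once if the robot's fingers press on the bin (over 45 N) (contact force between the fingers and bin above 45 N).
It fails at once if a bystander is moved by more than 30 mm (distance of any of plain_cup, jar, tape_roll, screwdriver, tape_measure, hammer, offcut from where it was at the start of the episode above 0.03 m).
It also fails if it takes over 54 s, if anything falls off the work surface, if the arm or the gripper's body presses on something with over 40 N, if the wrist force passes 120 N, or if a joint passes its speed limit or range.

## Working session

There is one attempt and no reset: what is moved stays moved. The work goes in short steps, Python scripts to look and compute and a tool call to move; the robot and the scene stay as the last step left them, time stands still between calls to the robot, and variables do not carry over. Pictures are saved under pics/ and viewed, at most 10 in all, crops included, and the job is handed in when it is done.

Besides the shell and the picture viewer there is one more tool, called after "Call:" as name(argument=value, ...) on one line, values as JSON. servo_tool: Moves the arm, as the interface text tells. Its arguments: {"type":"object","properties":{"gripper":{"type":"array"},"delta_pos":{"type":"array"},"spin":{"type":"array"},"squeeze":{"type":"number"}},"required":["gripper","delta_pos","spin"]}

```bash
mkdir -p pics; cat > h.py <<'E'
import numpy as np, cv2
from rig import *
def RT(n):
    c=calibration(n); return np.array(c["camera_matrix"]),cv2.Rodrigues(np.array(c["rvec"],float))[0],np.array(c["tvec"],float).ravel()
def world(n,uv,d):
    K,R,t=RT(n); uv=np.atleast_2d(uv).astype(float); d=np.atleast_1d(d)
    p=np.c_[(uv[:,0]-K[0,2])/K[0,0]*d,(uv[:,1]-K[1,2])/K[1,1]*d,d]
    return (p-t)@R
def cloud(n,mask,depth):
    v,u=np.nonzero(mask&(depth>0)); return world(n,np.c_[u,v],depth[v,u])
E
python3 - <<'E'
from h import *
ims=[]
for n in("scene","top"):
    im,d=camera(n); ims.append(im); np.save(n+".npy",d)
    K,R,t=RT(n); print(n,"campos",-R.T@t,K[0,0])
    for l in("cup","grip","bin","plain_rim","hook","stop_limit"):
        r=trace(n,l)[:2]
        for q in r:
            p=cloud(n,q["mask"],d); print(l,round(q["conf"],2),np.round(np.array(q["point"])*[512,384]),np.round(np.percentile(p,[2,50,98],axis=0),3).tolist() if len(p) else 0)
        if r: np.save(f"m_{n}_{l}.npy",r[0]["mask"])
cv2.imwrite("pics/a.png",ims[0]);cv2.imwrite("pics/b.png",ims[1])
s=observe();print(s)
E
```

```text
scene campos [1.049387   0.70516075 1.23288991] 408.15045878474746
grip 0.63 [335. 251.] [[0.418, 0.249, -0.0], [0.475, 0.282, 0.047], [0.496, 0.307, 0.147]]
bin 0.83 [238. 196.] [[0.506, -0.262, 0.001], [0.602, -0.086, 0.047], [0.716, 0.087, 0.122]]
plain_rim 0.75 [240. 193.] [[0.507, -0.261, 0.004], [0.602, -0.087, 0.049], [0.716, 0.087, 0.122]]
hook 0.71 [336. 248.] [[0.418, 0.25, 0.001], [0.476, 0.283, 0.048], [0.496, 0.307, 0.146]]
stop_limit 0.95 [239. 196.] [[0.506, -0.263, 0.001], [0.602, -0.087, 0.048], [0.716, 0.087, 0.122]]
top campos [ 0.3688197  -0.00744435  1.4984015 ] 408.2468577205997
cup 0.56 [181. 219.] [[0.421, 0.245, -0.003], [0.46, 0.276, 0.022], [0.495, 0.305, 0.148]]
grip 0.92 [176. 217.] [[0.427, 0.245, -0.004], [0.462, 0.277, 0.017], [0.495, 0.305, 0.148]]
grip 0.37 [285. 174.] [[0.512, -0.26, 0.005], [0.62, -0.095, 0.03], [0.711, 0.073, 0.122]]
bin 0.91 [284. 173.] [[0.515, -0.259, 0.017], [0.621, -0.096, 0.03], [0.712, 0.073, 0.122]]
bin 0.56 [182. 220.] [[0.427, 0.245, -0.004], [0.46, 0.276, 0.011], [0.491, 0.304, 0.148]]
plain_rim 0.79 [283. 172.] [[0.511
[... 227 characters left out ...]
3], [0.711, 0.072, 0.122]]
{'time': 0.7, 'qpos': array([ 1.45756389e+00,  2.55135004e-01,  1.08198424e-01, -1.55532677e-05,
       -1.42390646e+00, -2.84619338e-01]), 'dq': array([ 0.00165299, -0.00031224,  0.00073022,  0.00059202, -0.00170979,
        0.00096788]), 'joint_torque': array([ 1.03220944e-03, -3.86304188e+01,  2.38040274e+01,  5.36706805e+00,
       -3.86193979e-04, -8.91250210e-06]), 'position': array([0.2130543 , 0.50705815, 0.40466167]), 'tool_rot': array([ 3.07959096e+00, -6.20824631e-01, -1.77988085e-05]), 'ft_force': array([-0.00252503, -0.07665772, -0.18592993]), 'moment': array([-0.0424838 ,  0.01401895,  0.05541424]), 'finger_force': 0.0, 'opening': 0.08553677981802689}
```

View pics/a.png

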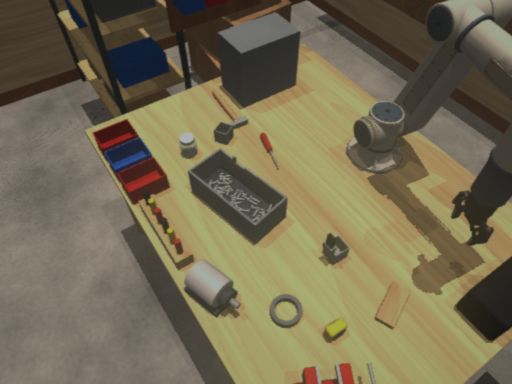

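View pics/b.png

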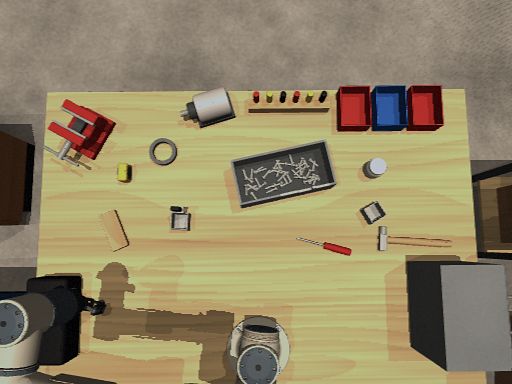

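The scene view shows the cup at about (335,250) and the bin at (238,196). The top view shows the cup at (180,218), its hook toward +x, and the bin at (283,173), slightly yawed. Next I'll fit the poses.

```bash
python3 - <<'E'
from h import *
for n in("scene","top"):
    d=np.load(n+".npy"); m=np.load(f"m_{n}_bin.npy"); k=np.ones((5,5),np.uint8)
    p=cloud(n,cv2.dilate(m.astype(np.uint8),k)>0,d); print(n)
    q=p[(p[:,2]>.112)&(p[:,2]<.13)]
    (c,s,a)=cv2.minAreaRect((q[:,:2]*1000).astype(np.float32)); print("bin rect",np.round(c,1),np.round(s,1),round(a,2),"z",np.median(q[:,2]), "box",np.round(cv2.boxPoints((c,s,a))).tolist())
    hi=p[p[:,2]>.128]; print("stop pts",len(hi),np.round(np.percentile(hi,[0,50,100],axis=0),3).tolist() if len(hi) else 0)
    m=np.load(f"m_{n}_grip.npy"); p=cloud(n,cv2.dilate(m.astype(np.uint8),k)>0,d)
    g=p[p[:,2]>.135]; print("grip top",len(g),np.round(np.percentile(g,[0,50,100],axis=0),4).tolist(),np.round(g.mean(0),4),cv2.minAreaRect((g[:,:2]*1000).astype(np.float32)))
    for lo,hi_ in((.045,.068),(.085,.11)):
        g=p[(p[:,2]>lo)&(p[:,2]<hi_)]; print(lo,len(g), cv2.minAreaRect((g[:,:2]*1000).astype(np.float32)) if len(g)>2 else 0)
im,_=camera("top"); im2,_=camera("scene")
a=cv2.resize(im[190:250,140:220],(640,480),interpolation=cv2.INTER_CUBIC)
b=cv2.resize(im[130:220,220:345],(800,576),interpolation=cv2.INTER_CUBIC)
c=cv2.resize(im2[140:270,170:360],(800,547),interpolation=cv2.INTER_CUBIC)
cv2.imwrite("pics/c.png",b);cv2.imwrite("pics/d.png",c);cv2.imwrite("pics/e.png",a)
E
```

```text
scene
bin rect [608.5 -90.5] [164.9 343.6] 12.15 z 0.1186677333073915 box [[492.0, 60.0], [564.0, -276.0], [725.0, -241.0], [653.0, 95.0]]
stop pts 11 [[0.548, -0.201, 0.128], [0.554, -0.192, 0.133], [0.558, -0.182, 0.138]]
grip top 53 [[0.4761, 0.2599, 0.135], [0.487, 0.275, 0.1447], [0.4925, 0.2901, 0.1506]] [0.4868 0.2754 0.1438] ((484.1625671386719, 275.0184631347656), (29.92730140686035, 16.130868911743164), 88.23075103759766)
0.045 113 ((455.55224609375, 276.73211669921875), (60.388282775878906, 77.93684387207031), 89.40433502197266)
0.085 69 ((484.2884826660156, 274.720947265625), (39.4079475402832, 25.74940299987793), 84.36035919189453)
top
bin rect [612.8 -91.5] [161.5 340.5] 12.24 z 0.11877962707742724 box [[498.0, 58.0], [570.0, -275.0], [728.0, -241.0], [656.0, 92.0]]
stop pts 12 [[0.552, -0.2, 0.128], [0.556, -0.192, 0.136], [0.685, -0.093, 0.14]]
grip top 43 [[0.4808, 0.2584, 0.136], [0.4875, 0.2737, 0.1453], [0.4951, 0.2873, 0.1535]] [0.4874 0.2738 0.1451] ((488.025390625, 272.8204040527344), (28.86919593811035, 14.28515911102295), 89.39427185058594)
0.045 80 ((457.8576354980469, 275.0654602050781), (61.92896270751953, 73.83609008789062), 89.59355926513672)
0.085 32 ((486.7854309082031, 273.5063781738281), (40.80598068237305, 17.472280502319336), 89.93782043457031)
```

View pics/d.png

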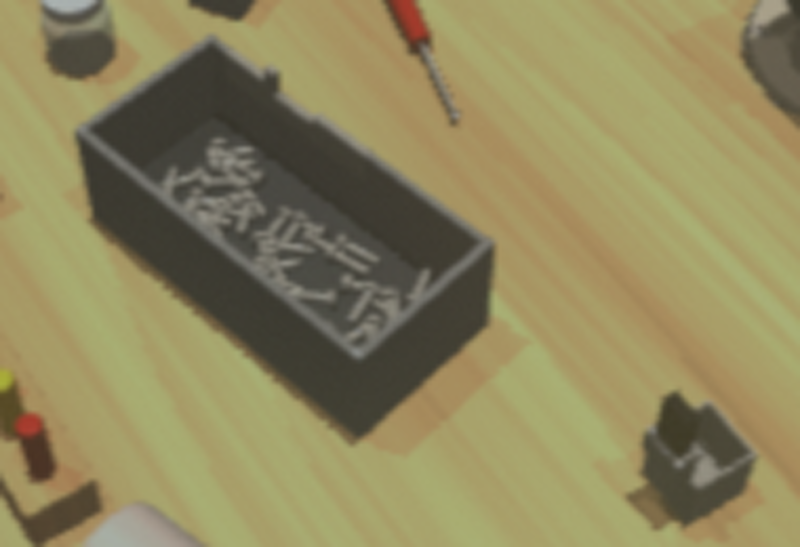

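View pics/e.png

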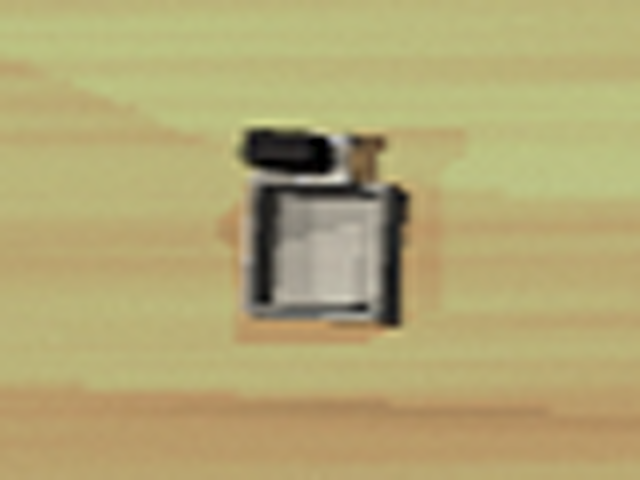

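The crops show the stop post on the near rim at about (272,82) of the scene crop, with the pocket to its left. The grip block is at (290,150) of the cup crop, square to the world axes. First I'll spin the tool about 67°.

Call:
servo_tool(gripper=[1, 1, 1, 1, 1, 1, 1, 1, 1, 1], delta_pos=[[0, 0, 0], [0, 0, 0], [0, 0, 0], [0, 0, 0], [0, 0, 0], [0, 0, 0], [0, 0, 0], [0, 0, 0], [0, 0, 0], [0, 0, 0]], spin=[1, 1, 1, 1, 1, 1, 1, 1, 1, 1])

```text
time: 2.05
position: [0.213, 0.507, 0.4047]
tool_rot: [2.526, -1.868, 0.0]
ft_force: [-0.2, 0.1, 0.0]
opening: 0.0855
finger_force: 0.0
```

Call:
servo_tool(gripper=[1, 1, 1, 1], delta_pos=[[0, 0, 0], [0, 0, 0], [0, 0, 0], [0, 0, 0]], spin=[1, 1, 1, 0.44])

```text
time: 2.55
position: [0.2131, 0.5071, 0.4047]
tool_rot: [2.22, -2.223, 0.0]
ft_force: [0.9, 0.0, 0.5]
opening: 0.0854
finger_force: 0.0
```

Call:
servo_tool(gripper=[1, 1, 1, 1, 1, 1, 1, 1, 1, 1], delta_pos=[[0.83, -0.97, 0], [0.83, -0.97, 0], [0.83, -0.97, 0], [0.83, -0.97, 0], [0.83, -0.97, 0], [0.83, -0.97, 0], [0.83, -0.97, 0], [0.83, -0.97, 0], [0.83, -0.97, 0], [0.83, -0.97, 0]], spin=[0, 0, 0, 0, 0, 0, 0, 0, 0, 0])

```text
time: 3.8
position: [0.4076, 0.3405, 0.4047]
tool_rot: [-2.222, 2.221, 0.0]
ft_force: [-0.2, 0.1, 0.1]
opening: 0.0856
finger_force: 0.0
```

Call:
servo_tool(gripper=[1, 1, 1, 1, 1, 1, 1], delta_pos=[[0.83, -0.97, 0], [0.83, -0.97, 0], [0.83, -0.97, 0], [0.83, -0.97, 0], [0, 0, 0.5], [0, 0, 0.5], [0, 0, 0]], spin=[0, 0, 0, 0, 0, 0, 0])

```text
time: 4.68
position: [0.484, 0.275, 0.3834]
tool_rot: [2.221, -2.219, -0.001]
ft_force: [-1.2, -0.1, -0.0]
opening: 0.0852
finger_force: 0.0
```

Call:
servo_tool(gripper=[1, 1, 1, 1, 1, 1, 1], delta_pos=[[0, -0.12, 0.8], [0, 0, 0.9], [0, 0, 0.9], [0, 0, 0.9], [0, 0, 0.9], [0, 0, 0.7], [0, 0, 0]], spin=[0, 0, 0, 0, 0, 0, 0])

```text
time: 5.55
position: [0.4867, 0.2746, 0.2813]
tool_rot: [2.22, -2.219, -0.0]
ft_force: [0.4, 0.7, 0.5]
opening: 0.0854
finger_force: 0.0
```

Call:
servo_tool(gripper=[-1, -1, -1, -1, -1, -1, -1, -1], delta_pos=[[0, 0, 0], [0, 0, 0], [0, 0, 0], [0, 0, 0], [0, 0, 0], [0, 0, 0], [0, 0, 0], [0, 0, 0]], spin=[0, 0, 0, 0, 0, 0, 0, 0], squeeze=60)

```text
time: 6.55
position: [0.4872, 0.2748, 0.2831]
tool_rot: [-2.221, 2.221, -0.0]
ft_force: [-0.5, 0.6, 4.4]
opening: 0.0134
finger_force: 59.8
```

Call:
servo_tool(gripper=[-1, -1, -1, -1, -1, -1, -1], delta_pos=[[0, 0, -0.2], [0, 0, -0.6], [0, 0, -0.9], [0, 0, -0.9], [0, 0, -0.9], [0, 0, -0.8], [0, 0, 0]], spin=[0, 0, 0, 0, 0, 0, 0])

```text
time: 7.42
position: [0.4873, 0.2748, 0.3701]
tool_rot: [-2.22, 2.219, -0.0]
ft_force: [0.5, 0.0, -1.9]
opening: 0.0134
finger_force: 59.0
```

Call:
servo_tool(gripper=[-1, -1, -1, -1, -1, -1, -1, -1, -1, -1], delta_pos=[[0.5, 0.08, 0], [0.9, 0.08, 0], [0.9, 0.08, 0], [0.9, 0.08, 0], [0.9, 0.08, 0], [0.9, 0.08, 0], [0.9, 0.08, 0], [0.9, 0.08, 0], [0.9, 0.08, 0], [0.9, 0.08, 0]], spin=[0, 0, 0, 0, 0, 0, 0, 0, 0, 0])

```text
time: 8.68
position: [0.471, 0.1015, 0.3687]
tool_rot: [2.222, -2.221, 0.0]
ft_force: [-0.3, 0.4, -2.0]
opening: 0.0134
finger_force: 58.9
```

Call:
servo_tool(gripper=[-1, -1, -1, -1, -1, -1, -1, -1, -1], delta_pos=[[0.9, 0.08, 0], [0.9, 0.08, 0], [0.9, 0.08, 0], [0.9, 0.08, 0], [0.9, 0.01, 0], [0.6, 0, 0], [0, 0, 0], [0, 0, 0], [0, 0, 0]], spin=[0, 0, 0, 0, 0, 0, -0.8, -0.8, -0.84])

```text
time: 9.8
position: [0.4645, 0.0004, 0.3686]
tool_rot: [-2.447, 1.97, 0.0]
ft_force: [-0.5, -1.3, -1.1]
opening: 0.0132
finger_force: 59.0
```

```bash
python3 - <<'E'
from h import *
c,s=np.cos(np.radians(12.2)),np.sin(np.radians(12.2)); Rb=np.array([[c,-s],[s,c]]); o=np.array([.611,-.091])
S=observe(); print(S["position"],S["ft_force"],S["tool_rot"]); print("tcp in bin",Rb.T@(S["position"][:2]-o))
im,d=camera("top"); im2,d2=camera("scene")
for n,dd in(("top",d),("scene",d2)):
    for q in trace(n,"hook")[:1]+trace(n,"cup")[:1]: 
        p=cloud(n,q["mask"],dd); print(n,q["conf"],np.round(np.percentile(p,[2,50,98],axis=0),3).tolist())
a=im2[120:270,190:340];cv2.imwrite("pics/f.png",np.hstack([cv2.resize(im[130:230,220:320],(400,400),interpolation=cv2.INTER_CUBIC),cv2.resize(a,(400,400),interpolation=cv2.INTER_CUBIC)]))
E
```

```text
[4.64538701e-01 3.50772302e-04 3.68647151e-01] [-0.51011186 -1.26418043 -1.13740387] [-2.44732325e+00  1.96978557e+00  1.19863121e-04]
tcp in bin [-0.12384892  0.1202386 ]
top 0.41 [[0.539, -0.26, 0.019], [0.638, -0.129, 0.031], [0.712, 0.074, 0.122]]
scene 0.69 [[0.394, -0.037, 0.086], [0.449, 0.011, 0.128], [0.476, 0.027, 0.227]]
scene 0.68 [[0.397, -0.037, 0.09], [0.447, 0.012, 0.128], [0.474, 0.027, 0.218]]
```

View pics/f.png

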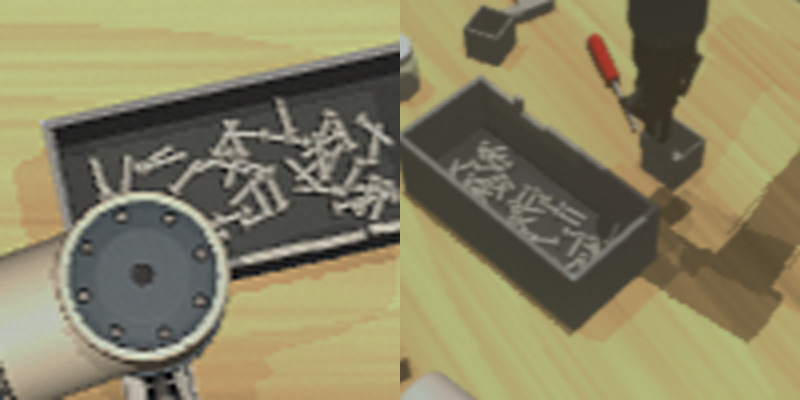

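The scene crop shows the cup held upright and clear, about 50 mm in front of the left part of the near wall; the arm hides it from the top camera. Next I'll refine the near rim line from the saved depth.

```bash
python3 - <<'E'
from h import *
c,s=np.cos(np.radians(12.2)),np.sin(np.radians(12.2)); Rb=np.array([[c,-s],[s,c]]); o=np.array([.611,-.091])
for n in("scene","top"):
    d=np.load(n+".npy"); m=np.load(f"m_{n}_bin.npy")
    p=cloud(n,cv2.dilate(m.astype(np.uint8),np.ones((7,7),np.uint8))>0,d)
    b=np.c_[(p[:,:2]-o)@Rb,p[:,2]]
    r=b[(b[:,2]>.1155)&(b[:,2]<.126)]
    def lim(q,k): return np.round([q[:,k].min(),np.percentile(q[:,k],5),np.median(q[:,k]),np.percentile(q[:,k],95),q[:,k].max()],4)
    for nm,q,k in(("near",r[(r[:,0]<-.06)&(abs(r[:,1])<.16)],0),("near left",r[(r[:,0]<-.06)&(r[:,1]>.05)&(r[:,1]<.16)],0),("near right",r[(r[:,0]<-.06)&(r[:,1]<.0)&(r[:,1]>-.16)],0),("far",r[(r[:,0]>.06)&(abs(r[:,1])<.16)],0),("left",r[(r[:,1]>.15)&(abs(r[:,0])<.07)],1),("right",r[(r[:,1]<-.15)&(abs(r[:,0])<.07)],1)): print(n,nm,len(q),lim(q,k))
    q=b[(b[:,0]<-.06)&(b[:,0]>-.09)&(b[:,1]<0.02)&(b[:,1]>-.13)&(b[:,2]>.1)]; q=q[np.argsort(q[:,1])]; print(np.round(q[:,[1,2]]*1000).astype(int).tolist())
E
```

```text
scene near 155 [-0.0848 -0.0822 -0.0771 -0.0729 -0.0613]
scene near left 62 [-0.0823 -0.0819 -0.0776 -0.073  -0.0709]
scene near right 68 [-0.0848 -0.0828 -0.0768 -0.0723 -0.0613]
scene far 209 [0.068  0.0696 0.0747 0.0791 0.0801]
scene left 95 [0.1613 0.162  0.1667 0.1706 0.1728]
scene right 84 [-0.1708 -0.17   -0.1643 -0.1589 -0.1582]
[[-129, 114], [-128, 121], [-127, 120], [-126, 120], [-126, 105], [-126, 110], [-125, 117], [-122, 121], [-121, 120], [-120, 114], [-120, 110], [-120, 120], [-119, 105], [-118, 119], [-117, 104], [-115, 108], [-114, 104], [-113, 120], [-113, 116], [-112, 123], [-112, 119], [-111, 104], [-110, 111], [-108, 120], [-107, 120], [-105, 119], [-104, 104], [-103, 123], [-103, 116], [-101, 114], [-101, 106], [-100, 122], [-100, 101], [-98, 120], [-96, 118], [-96, 130], [-93, 113], [-93, 124], [-92, 109], [-92, 137], [-91, 121], [-90, 106], [-90, 133], [-89, 125], [-89, 136], [-89, 105], [-88, 133], [-87, 133], [-86, 114], [-86, 120], [-84, 108], [-84, 110], [-84, 125], [-84, 131], [-83, 128], [-83, 121], [-83, 120], [-82, 132], [-81, 138], [-81, 107], [-81, 1
[... 2252 characters left out ...]
14], [-53, 107], [-51, 114], [-51, 108], [-49, 105], [-47, 110], [-45, 103], [-45, 111], [-42, 110], [-41, 103], [-40, 113], [-39, 107], [-38, 106], [-37, 111], [-34, 117], [-33, 120], [-33, 116], [-30, 119], [-30, 121], [-29, 115], [-27, 116], [-27, 102], [-26, 118], [-23, 116], [-22, 113], [-22, 120], [-19, 123], [-18, 124], [-18, 117], [-16, 119], [-15, 121], [-14, 124], [-14, 115], [-12, 119], [-11, 120], [-9, 121], [-9, 107], [-9, 115], [-5, 123], [-5, 120], [-4, 115], [-3, 115], [-2, 119], [-1, 119], [0, 113], [1, 111], [3, 119], [5, 115], [5, 104], [6, 120], [8, 117], [9, 118], [9, 109], [12, 118], [13, 120], [13, 115], [15, 120], [16, 123], [16, 114], [19, 125], [19, 118], [19, 113]]
```

Call:
servo_tool(gripper=[-1, -1, -1, -1, -1, -1, -1], delta_pos=[[0, -0.4, 0], [0, -0.7, 0], [0, -0.8, 0], [0, -0.49, 0], [0, 0, 0], [0, 0, 0.6], [0, 0, 0]], spin=[0, 0, 0, 0, 0, 0, 0])

```text
time: 10.98
position: [0.5105, 0.0107, 0.3553]
tool_rot: [2.443, -1.972, -0.003]
ft_force: [-0.2, 0.3, -2.1]
opening: 0.0138
finger_force: 58.9
```

```bash
cat >> h.py <<'E'
c,s=np.cos(np.radians(12.2)),np.sin(np.radians(12.2)); Rb=np.array([[c,-s],[s,c]]); o=np.array([.611,-.091])
def st():
    S=observe(); v=S["tool_rot"]; th=np.degrees(2*np.arctan2(v[1],v[0]))
    print(S["time"],"hook in bin mm",np.round(1000*(Rb.T@(S["position"][:2]-o)),1),"z",round(1000*(S["position"][2]-.193),1),"yaw",round((th+90)%360,2),"F bin",np.round(np.r_[Rb.T@S["ft_force"][:2],S["ft_force"][2]],2),"M",np.round(S["moment"],2))
E
python3 - <<'E'
from h import *
st()
im2,d2=camera("scene")
cv2.imwrite("pics/g.png",cv2.resize(im2[165:265,240:340],(600,600),interpolation=cv2.INTER_CUBIC))
p=cloud("scene",np.ones_like(d2,bool),d2); b=np.c_[(p[:,:2]-o)@Rb,p[:,2]]
q=b[(b[:,2]>.13)&(b[:,2]<.2)&(b[:,0]>-.17)&(b[:,0]<0)&(b[:,1]>.06)&(b[:,1]<.16)]
for a,z in((.125,.15),(.15,.165),(.165,.18),(.18,.19)):
    w=q[(q[:,2]>a)&(q[:,2]<z)]; print(a,len(w),np.round(np.percentile(w,[3,50,97],axis=0),4).tolist() if len(w) else 0)
E
```

```text
10.975 hook in bin mm [-76.8 120.6] z 162.3 yaw 12.2 F bin [-0.15  0.36 -2.05] M [-0.    0.   -0.01]
0.125 63 [[-0.1461, 0.0998, 0.1302], [-0.0903, 0.1344, 0.1353], [-0.068, 0.1517, 0.1494]]
0.15 27 [[-0.0882, 0.1032, 0.1509], [-0.0698, 0.1264, 0.1566], [-0.0667, 0.1409, 0.1637]]
0.165 40 [[-0.0874, 0.1026, 0.1655], [-0.0721, 0.1318, 0.1696], [-0.067, 0.1407, 0.1768]]
0.18 12 [[-0.089, 0.1272, 0.1813], [-0.073, 0.1312, 0.1862], [-0.0623, 0.1364, 0.1896]]
```

View pics/g.png

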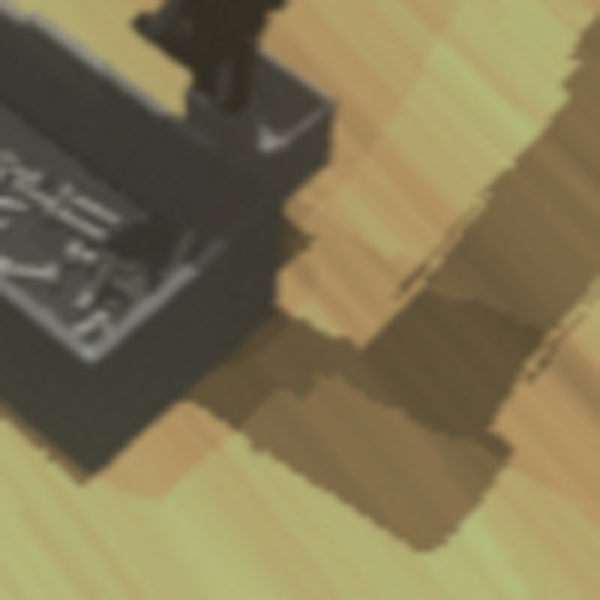

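The crop shows the cup in front of the near wall's left part with the tongue just past the rim, which agrees with the depth. I'll descend slowly.

Call:
servo_tool(gripper=[-1, -1, -1, -1, -1, -1, -1, -1, -1, -1], delta_pos=[[0, -0.02, 0.3], [0, -0.02, 0.3], [0, 0, 0.16], [0, 0, 0.07], [0, 0, 0.07], [0, 0, 0.07], [0, 0, 0.07], [0, 0, 0.07], [0, 0, 0.07], [0, 0, 0.07]], spin=[0, 0, 0, 0, 0, 0, 0, 0, 0, 0])

```text
time: 12.28
position: [0.512, 0.011, 0.3316]
tool_rot: [-2.445, 1.973, -0.0]
ft_force: [0.3, -0.9, -1.6]
opening: 0.0139
finger_force: 58.9
```

Call:
servo_tool(gripper=[-1, -1, -1, -1, -1, -1, -1, -1, -1], delta_pos=[[0, 0, 0.15], [0, 0, 0.15], [0, 0, 0.15], [0, 0, 0.15], [0, 0, 0.07], [0, 0, 0.06], [0, 0, 0.06], [0, 0, 0.06], [0, 0, 0]], spin=[0, 0, 0, 0, 0, 0, 0, 0, 0])

```text
time: 13.4
position: [0.512, 0.011, 0.3146]
tool_rot: [2.445, -1.973, -0.0]
ft_force: [-0.2, -0.4, -2.1]
opening: 0.0135
finger_force: 58.9
```

```bash
python3 -c "
from h import *
st()"
```

```text
13.4 hook in bin mm [-75.2 120.6] z 121.6 yaw 12.21 F bin [-0.31 -0.34 -2.08] M [ 0.02 -0.   -0.02]
```

Call:
servo_tool(gripper=[-1, -1, -1], delta_pos=[[0, 0, 0.05], [0, 0, 0.05], [0, 0, 0]], spin=[0, 0, 0])

```text
time: 13.78
position: [0.512, 0.011, 0.313]
tool_rot: [-2.445, 1.972, -0.0]
ft_force: [-0.1, 0.2, 1.8]
opening: 0.0132
finger_force: 59.6
```

Call:
servo_tool(gripper=[-1, -1, -1, -1, -1, -1, -1, -1, -1, -1], delta_pos=[[0, 0, 0], [0, 0, 0], [0.2, 0, 0], [0.4, 0, 0], [0.6, 0, 0], [0.6, 0, 0], [0.6, 0, 0], [0.6, 0, 0], [0.6, 0, 0], [0.4, 0, 0]], spin=[0, 0, 0, 0, 0, 0, 0, 0, 0, 0])

```text
time: 15.02
position: [0.5292, -0.0683, 0.313]
tool_rot: [-2.444, 1.973, -0.001]
ft_force: [-0.3, 3.2, 6.5]
opening: 0.0135
finger_force: 60.1
```

```bash
python3 -c "
from h import *
st()"
```

```text
15.025 hook in bin mm [-75.2  39.5] z 120.0 yaw 12.17 F bin [0.38 3.15 6.46] M [1.34 0.24 0.  ]
```

Call:
servo_tool(gripper=[-1, -1, -1, -1, -1, -1, -1, -1, -1], delta_pos=[[0.3, 0, -0.015], [0.5, 0, 0], [0.5, 0, 0], [0.5, 0, 0], [0.5, 0, 0], [0.5, 0, 0], [0.4, 0, 0], [0.2, 0, 0], [0, 0, 0]], spin=[0, 0, 0, 0, 0, 0, 0, 0, 0])

```text
time: 16.15
position: [0.5434, -0.1346, 0.313]
tool_rot: [2.444, -1.973, 0.001]
ft_force: [0.2, 0.8, 3.0]
opening: 0.0131
finger_force: 59.8
```

```bash
python3 -c "
from h import *
st()"
```

```text
16.15 hook in bin mm [-75.2 -28.3] z 120.0 yaw 12.18 F bin [0.38 0.74 2.97] M [-0.14 -0.18 -0.07]
```

Call:
servo_tool(gripper=[-1, -1, -1, -1, -1, -1, -1, -1, -1, -1], delta_pos=[[0.1, 0, -0.005], [0.1, 0, 0], [0.1, 0, 0], [0.1, 0, 0], [0.1, 0, 0], [0.1, 0, 0], [0.1, 0, 0], [0.1, 0, 0], [0.08, 0, 0], [0.08, 0, 0]], spin=[0, 0, 0, 0, 0, 0, 0, 0, 0, 0])

```text
time: 17.4
position: [0.5473, -0.1526, 0.3129]
tool_rot: [2.445, -1.972, -0.001]
ft_force: [-0.3, 0.7, 0.9]
opening: 0.0134
finger_force: 59.6
```

Call:
servo_tool(gripper=[-1, -1, -1, -1, -1], delta_pos=[[0.07, 0, 0], [0.07, 0, 0], [0.07, 0, 0], [0.07, 0, 0], [0, 0, 0]], spin=[0, 0, 0, 0, 0])

```text
time: 18.02
position: [0.5485, -0.1581, 0.3129]
tool_rot: [2.445, -1.973, -0.0]
ft_force: [-0.1, 0.6, -2.1]
opening: 0.0139
finger_force: 59.2
```

```bash
python3 -c "
from h import *
st()"
```

```text
18.025 hook in bin mm [-75.3 -52.4] z 119.9 yaw 12.2 F bin [ 0.03  0.6  -2.06] M [-0.06 -0.04  0.  ]
```

Call:
servo_tool(gripper=[-1, -1, -1, -1, -1, -1], delta_pos=[[0.06, 0, 0], [0.06, 0, 0], [0.06, 0, 0], [0.06, 0, 0], [0.06, 0, 0], [0, 0, 0]], spin=[0, 0, 0, 0, 0, 0])

```text
time: 18.77
position: [0.5498, -0.1639, 0.3131]
tool_rot: [-2.445, 1.973, -0.0]
ft_force: [0.6, -0.1, -2.7]
opening: 0.0131
finger_force: 59.2
```

```bash
python3 -c "
from h import *
st()"
```

```text
18.775 hook in bin mm [-75.2 -58.3] z 120.1 yaw 12.2 F bin [ 0.6  -0.22 -2.7 ] M [-0.01 -0.05  0.03]
```

Call:
servo_tool(gripper=[-1, -1, -1, -1], delta_pos=[[0.05, 0, 0], [0.05, 0, 0], [0.05, 0, 0], [0, 0, 0]], spin=[0, 0, 0, 0])

```text
time: 19.27
position: [0.5505, -0.1668, 0.3131]
tool_rot: [2.445, -1.973, 0.0]
ft_force: [-0.6, -0.2, -1.8]
opening: 0.0136
finger_force: 59.2
```

```bash
python3 -c "
from h import *
st()"
```

```text
19.275 hook in bin mm [-75.2 -61.3] z 120.1 yaw 12.2 F bin [-0.64 -0.11 -1.81] M [ 0.    0.02 -0.  ]
```

Call:
servo_tool(gripper=[-1, -1, -1, -1], delta_pos=[[0.05, 0, 0], [0.05, 0, 0], [0.05, 0, 0], [0, 0, 0]], spin=[0, 0, 0, 0])

```text
time: 19.77
position: [0.5508, -0.1683, 0.313]
tool_rot: [-2.444, 1.971, 0.004]
ft_force: [-3.0, 7.6, 2.1]
opening: 0.0132
finger_force: 59.6
```

```bash
python3 -c "
from h import *
st()"
```

```text
19.775 hook in bin mm [-75.2 -62.8] z 120.0 yaw 12.22 F bin [-1.3   8.09  2.08] M [ 3.    0.87 -0.04]
```

The hook met the stop with about 8 N at y ≈ -62.7 mm. I'll back off about 4 mm to clear the stop and lower into the pocket.

Call:
servo_tool(gripper=[-1, -1, -1, -1, -1, -1, -1, -1, -1, -1], delta_pos=[[-0.13, 0, 0], [-0.12, 0, 0], [0, 0, 0], [0, 0, 0.06], [0, 0, 0.06], [0, 0, 0.06], [0, 0, 0.06], [0, 0, 0.06], [0, 0, 0.06], [0, 0, 0]], spin=[0, 0, 0, 0, 0, 0, 0, 0, 0, 0])

```text
time: 21.02
position: [0.55, -0.1648, 0.3057]
tool_rot: [2.445, -1.973, -0.0]
ft_force: [0.5, -0.1, -2.5]
opening: 0.0132
finger_force: 58.9
```

```bash
python3 -c "
from h import *
st()"
```

```text
21.025 hook in bin mm [-75.2 -59.2] z 112.7 yaw 12.21 F bin [ 0.45 -0.17 -2.5 ] M [ 0.   -0.06  0.03]
```

Call:
servo_tool(gripper=[-1, -1, -1, -1, -1], delta_pos=[[0, 0, 0.05], [0, 0, 0.05], [0, 0, 0.04], [0, 0, 0], [0, 0, 0]], spin=[0, 0, 0, 0, 0])

```text
time: 21.65
position: [0.5501, -0.1648, 0.3031]
tool_rot: [-2.445, 1.973, -0.0]
ft_force: [0.1, 0.0, -1.3]
opening: 0.0137
finger_force: 59.2
```

```bash
python3 -c "
from h import *
st()"
```

```text
21.65 hook in bin mm [-75.2 -59.2] z 110.1 yaw 12.21 F bin [ 0.13  0.   -1.35] M [ 0.06 -0.02  0.03]
```

Call:
servo_tool(gripper=[-1, -1, -1], delta_pos=[[0, 0, 0.03], [0, 0, 0], [0, 0, 0]], spin=[0, 0, 0], squeeze=20)

```text
time: 22.02
position: [0.55, -0.1648, 0.303]
tool_rot: [-2.445, 1.972, -0.001]
ft_force: [-2.4, 1.3, 4.1]
opening: 0.0135
finger_force: 59.8
```

Call:
servo_tool(gripper=[-0.5, -0.4, -0.3, -0.2, -0.1, 0], delta_pos=[[0, 0, 0], [0, 0, 0], [0, 0, 0], [0, 0, 0], [0, 0, 0], [0, 0, 0]], spin=[0, 0, 0, 0, 0, 0])

```text
time: 22.78
position: [0.55, -0.1648, 0.3025]
tool_rot: [-2.445, 1.973, 0.0]
ft_force: [0.2, -0.4, -0.6]
opening: 0.0429
finger_force: 0.0
```

Call:
servo_tool(gripper=[0, 0, 0, 0, 0, 0, 0, 0], delta_pos=[[0, 0, -0.2], [0, 0, -0.5], [0, 0, -0.9], [0, 0, -0.9], [0, 0, -0.9], [0, 0, -0.9], [0, 0, -0.5], [0, 0, 0]], spin=[0, 0, 0, 0, 0, 0, 0, 0])

```text
time: 23.78
position: [0.5501, -0.1648, 0.3994]
tool_rot: [-2.444, 1.972, -0.002]
ft_force: [0.3, -0.1, -0.1]
opening: 0.0427
finger_force: 0.0
```

```bash
python3 - <<'E'
from h import *
st()
im2,d2=camera("scene")
cv2.imwrite("pics/h.png",cv2.resize(im2[130:230,190:310],(720,600),interpolation=cv2.INTER_CUBIC))
p=cloud("scene",np.ones_like(d2,bool),d2); b=np.c_[(p[:,:2]-o)@Rb,p[:,2]]
q=b[(b[:,0]>-.1)&(b[:,0]<-.05)&(b[:,1]>-.08)&(b[:,1]<-.04)]
for a,z in((.1,.115),(.115,.135),(.135,.155),(.155,.175)):
    w=q[(q[:,2]>a)&(q[:,2]<z)]; print(a,len(w),np.round(np.percentile(w,[3,50,97],axis=0),4).tolist() if len(w) else 0)
E
```

```text
23.775 hook in bin mm [-75.1 -59.2] z 206.4 yaw 12.21 F bin [ 0.24 -0.11 -0.15] M [-0.04 -0.05 -0.  ]
0.1 26 [[-0.0827, -0.0765, 0.1014], [-0.0677, -0.0572, 0.1104], [-0.0648, -0.0404, 0.1148]]
0.115 40 [[-0.0827, -0.0771, 0.1155], [-0.0713, -0.0517, 0.1208], [-0.0658, -0.0413, 0.1335]]
0.135 30 [[-0.0787, -0.073, 0.1374], [-0.0729, -0.055, 0.1451], [-0.0684, -0.0423, 0.1533]]
0.155 39 [[-0.0846, -0.0723, 0.1551], [-0.076, -0.0569, 0.1641], [-0.0698, -0.0434, 0.1679]]
```

View pics/h.png

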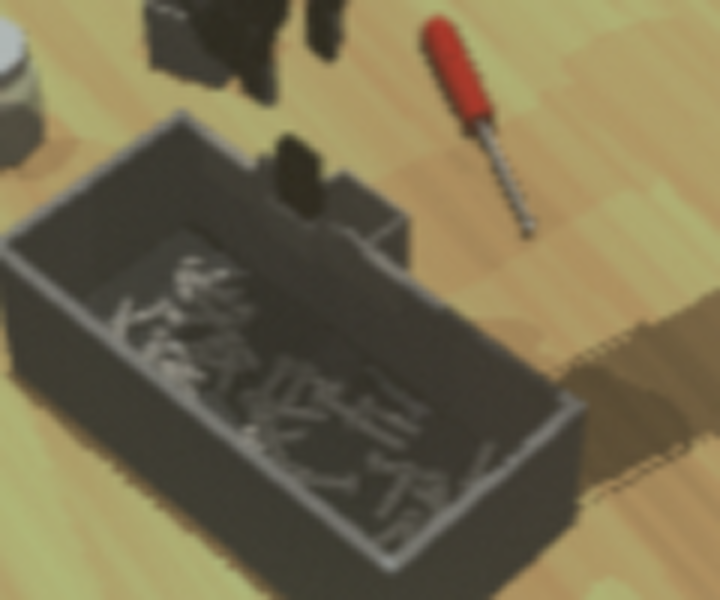

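The picture shows the cup hanging upright in the pocket beside the stop, with its block top at z ≈ 0.166 m, which puts the rib at 110 mm. The gripper is clear.

Call:
servo_tool(gripper=[0, 0, 0, 0, 0, 0], delta_pos=[[0, 0, -0.5], [0, 0, 0], [0, 0, 0], [0, 0, 0], [0, 0, 0], [0, 0, 0]], spin=[0, 0, 0, 0, 0, 0])

```text
time: 24.58
position: [0.55, -0.1648, 0.4084]
tool_rot: [2.445, -1.973, -0.0]
ft_force: [-0.7, -0.4, -0.5]
opening: 0.0425
finger_force: 0.0
```

```bash
python3 -c "
from rig import *
print(job_done())"
```

```text
the job is handed in; nothing more can be done
None
```

The cup hangs upright in the saddle's pocket after meeting the stop, let go with the gripper clear; I handed the job in at about 24.6 s, and no verdict was returned.

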